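# Clamp a glued wooden brush in a ratchet clamp and keep the trigger squeezed

## Robot

A 6-joint arm with a two-finger parallel gripper is mounted at the origin on a cart in front of the work surface, level with it; the furniture and walls round the work are solid. World frame = base frame: x ahead of the robot, y to its left, z up, the work surface at z = 0. Lengths are in m, angles in rad, forces in N, time in s.
With the tool pointing down it reaches from about 0.25 to 0.775 m from the base axis. Payload 8.9 kg.
Tool frame: the origin (TCP) lies at the very end of the fingers, on their centre line; the grasp point (between the pads) lies 19 mm behind it (manip.grip_point_offset is the distance from the TCP to the grasp point, in m); z points along the fingers, y is the direction in which the jaws open and shut (so a half turn about z gives the same grasp; the last joint's range is limited). The gripper opens to 85 mm and grips with 20 to 120 N. Pads are 22 mm wide; open, the fingers measure 114 mm over their backs; the gripper's body (76 mm by 85 mm) begins 54 mm behind the grasp point. The pads swing forward as they close: fully open they stand 13 mm farther back than shut.
Start: joints at [-1.299, 0.291, -0.153, 1.127, 0, 1.431], TCP at [0.21, -0.481, 0.231] pointing down, gripper open.
Joint ranges: [-2.52, 2.52], [-0.91, 1.74], [-1.3, 1.37], [-1.96, 2.02], [-1.52, 1.47], [-3.14, 3.14]. Speed limits (rad/s): [2.22, 2.22, 2.79, 3.14, 3.14, 3.14].

## Interface

Orientations are given as a rotation vector (axis times angle).
In Python, from cell import manip gives the robot as it stands. The module is installed in compiled form; this text tells all that it offers.
- The arm moves only by the tool move_arm, never from a script. Its argument "motion" is a list of rows, each an object of numbers: "tx", "ty", "tz": the shift along the world's x, y, z in units of 50 mm (1.0 is 50 mm); "ax", "ay", "az": the turn, a rotation vector about the world's x, y, z in units of 5 degrees (1.0 is 5 degrees). In form: [{"tx": .., "ty": .., "tz": .., "ax": .., "ay": .., "az": ..}, ...]. A call has 1 to 10 rows; each row shifts and turns the commanded pose from where the row before left it; what a row does not reach is not made up. A row lasts 1/10 s, in which the tool goes at most 50 mm and 8.59 degrees, less where a joint would pass 70% of its speed; a pose out of reach is approached as far as the arm can. A call is refused whole if a number of a shift passes 1 or a number of a turn 1, either way. A call with a gripper value outside its range is refused whole. "claw" is the finger opening in mm, from 0 to 85.4, set as the call begins (left out, the last holds). The fingers move at their own pace and stop on an object; "grip_force" is the grip in N (left out, the last holds). Time passes only in rows, so rows that do not move let the fingers close. It gives the time, the measured TCP pose, the force and the opening at its end, in the units of the state.
- manip.read_state(): the state, without advancing time (a new reading comes with each control period).
- manip.camera(name): name is "scene" or "top" or "wrist"; returns a dict with "frame" (400x640x3 uint8, red, green, blue), "z_map" (400x640 float32, m along the optical axis (not along the pixel's ray), 0 where there is no reading), "fx", "fy", "cx", "cy" (pixels), "R" (3x3) and "t" (3): a world point X has camera coordinates R X + t; the wrist camera has in their place "tool_from_camera" (4x4, takes a point from camera to tool coordinates, whose origin is the TCP and whose axes are the flange's). Camera axes: x right, y down, z forward; pixel columns grow to the right and rows downward; lengths in m; the calibration is good to about 2 mm. The wrist camera is an equidistant fisheye: a pixel r from the principal point sees the ray r / f radians off the axis. A picture is of the moment at which its call begins: read the wrist's pose just before it.
- manip.finish_job(): hands the job in, once; it reports no verdict.
The state is a dict: "time_s": time; "joint_positions": joint angles; "dq": joint speeds; "effort": joint torques, N m; "tcp_pos": TCP position; "eef_rot": TCP orientation; "force": force on the tool from outside, world axes, zero at the start; "ft_torque": the same for the moment, N m; "opening": finger opening in m.
Only numpy, scipy, OpenCV 4.12 (cv2) and the standard library are available. Lean on these libraries where they do the work, as an engineer would, in place of code of your own. Each camera call takes 0.05 s, during which the arm holds its last target. There are 200 camera calls.

## Task

The split wooden brush has just been glued: lay it bristles up on the narrow cork-topped rest between the clamp's jaws, crosswise to the clamp and centred, and let go of it. Then pump the red trigger towards the fixed handle, stroke by stroke, until the sprung jaw presses the brush against the other jaw with its spring squeezed in about half way, never all the way, and finish while still holding the trigger squeezed like that. Do not push the bar or the sprung jaw by hand, and leave the other things where they stand.

Things in the scene. Friction and masses are not known exactly. Their poses are not given: they have to be found in the camera images.
- clamp: Glueing clamp screwed to the table: board x -50 to 50, y -175 to 150, top z 16 (mm, this frame; y runs along the bar to the fixed jaw, z up). Origin on the table at the middle of its width. Fixed jaw y 110 to 150, x -25 to 25, top z 86; cork-topped rest; push bar with sprung jaw; open grey head y -153 to -70, x -29 to 29, top z 128, with upright black handle and red trigger at the -y end.
- rest_top (a point): Middle of the rest's top, at (0, 89, 55) mm in the clamp frame: a ridge 60 mm along x, only 18 mm along y, open space beside it. The brush lies on it with its length along the clamp's x, brush_center 12 mm above this point and within about 10 mm of it along x; along y the sprung jaw pushes it the last few mm to the fixed jaw.
- anvil_face (a point): Middle of the fixed jaw's black rubber face (34 mm along x, z 53 to 83), at (0, 110, 67) mm in the clamp frame, looking to -y. A 42 mm wide brush touching it lies centred on the rest.
- jaw_face (a point): Middle of the sprung jaw's black rubber face (30 mm along x, 26 mm high), looking to +y, at (0, 19 + push_bar - jaw_pad, 67) mm in the clamp frame; at the start 27 to 47 mm short of the brush's place.
- push_bar (a joint): How far the notched push bar has come out towards the fixed jaw, m: 0 to 0.060, at the start 0.002 to 0.022. The trigger drives it through a pawl; notches every 5 mm and a second pawl keep it from slipping back more than 5 mm.
- jaw_pad (a joint): How far the sprung jaw is pressed back on its coil spring, m: 0 free, 0.010 all the way in. 2.5 N per mm, so about 12 N half way. The visible gap between the jaw's cup and the flange behind it is 10 mm minus this.
- trigger (a joint): Red trigger's angle, rad: 0 released (leaning away from the handle), 0.28 squeezed home. A spring returns it when let go. It drives the bar 44 mm per rad (12 mm a full stroke, of which up to 5 mm may be lost at the start). It takes 3 to 4 N at the roll plus 0.8 of the jaw's spring force. Let go under load, the bar springs back up to 5 mm.
- trigger_roll (a point): Centre of the roll at the trigger's upper end (14 mm across, 24 mm long along x), the place to squeeze. In the clamp frame at y -108, z 173 mm released and y -124, z 176 squeezed home; it swings about a pin along x at y -126, z 118.
- handle_back (a point): Point at (0, -150, 174) mm (clamp frame) on the -y face of the rigid black handle: 26 mm along x, y -150 to -132, top z 202. Handle's back to the roll's far side: 49 mm released, 33 mm squeezed home. Only the trigger moves, so a gripper that closes evenly should be centred on the squeezed pair (y -133.5): it then opens 65 mm to touch the released trigger.
- brush_center (a point): Middle of the brush's wood: 110 g, oval, 142 mm long (x), 42 mm wide (y) with sides flat over the middle 100 mm, 24 mm thick; underside 12 mm below this point; dark bristles 15 mm high on top, 6 mm in from the sides; pale glue line along it. Lies on the table bristles up. Hold it across its width near one end, e.g. 42 mm from the middle, so that the fingers stay clear of the jaws.
- brush: The same brush: origin at the centre of its underside, x along its length, z up out of the bristles. Either end may point either way.
- glue_bottle_mid (a point): Bystander: small white squeeze bottle with pointed nozzle and orange label, 36 mm across, 126 mm tall, standing; the point is 63 mm up.
- cream_jar_mid (a point): Bystander: low round jar with pale green lid, 55 mm across, 44 mm high; the point is 22 mm up.
- curler_mid (a point): Bystander: orange perm rod, 22 x 72 x 22 mm, lying; the point is its middle.
- hair_clip_mid (a point): Bystander: pink section clip, 12 x 96 x 25 mm, lying; the point is its middle.

How it is judged:
By the outcome, as a careful person would: the job done as asked, in the order asked, and still so for the second after the job is handed in, while the arm keeps its last pose, push and grip.
It also fails if it takes over 64 s, if anything falls off the work surface, if the arm or the gripper's body presses on something with over 40 N, if the wrist force passes 120 N, or if a joint passes its speed limit or range.

## Working session

There is one attempt and no reset: what is moved stays moved. The work goes in short steps, Python scripts to look and compute and a tool call to move; the robot and the scene stay as the last step left them, time stands still between calls to the robot, and variables do not carry over. Pictures are saved under pics/ and viewed, about 8 in all and at most 12, crops included, and the job is handed in when it is done.

Besides the shell and the picture viewer there is one more tool, called after "Call:" as a command line: name --argument value ..., lists and objects as JSON in quotes. move_arm: Moves the arm, as the interface text tells. Its arguments: {"type":"object","properties":{"motion":{"type":"array","items":{"type":"object","properties":{"tx":{"type":"number"},"ty":{"type":"number"},"tz":{"type":"number"},"ax":{"type":"number"},"ay":{"type":"number"},"az":{"type":"number"}}}},"claw":{"type":"number"},"grip_force":{"type":"number"}},"required":["motion"]}

```bash
mkdir -p pics
cat > h.py <<'E'
from cell import manip
import numpy as np, cv2
from scipy.spatial.transform import Rotation as Rot
def cloud(c):
    z=c["z_map"]; v,u=np.mgrid[:z.shape[0],:z.shape[1]]
    P=np.stack([(u-c["cx"])/c["fx"]*z,(v-c["cy"])/c["fy"]*z,z],-1)
    W=(P-np.array(c["t"]))@np.array(c["R"])
    W[z<=0]=np.nan
    return W
E
python3 - <<'E'
from h import *
s=manip.read_state(); print(s)
for n in ("top","scene"):
    c=manip.camera(n); np.savez(n+"0.npz",**{k:c[k] for k in c}); cv2.imwrite(f"pics/{n}0.png",c["frame"][:,:,::-1])
    W=cloud(c); print(n,c["fx"],c["cx"],c["cy"],np.nanmin(W,(0,1)),np.nanmax(W,(0,1)), -np.array(c["R"]).T@c["t"])
E
```

```text
{'time_s': 0.0, 'joint_positions': array([-1.29931769e+00,  2.91267773e-01, -1.54128662e-01,  1.12667355e+00,
       -1.07135969e-05,  1.43148563e+00]), 'dq': array([-0.00167707, -0.00093809, -0.00220762, -0.00047233,  0.00019389,
       -0.00075589]), 'effort': array([ 2.03450989e-03, -5.37145042e+01,  3.31369078e+01,  1.60537596e-02,
       -1.58187945e-04, -4.49262387e-06]), 'tcp_pos': array([ 0.20952904, -0.4809085 ,  0.23073792]), 'eef_rot': array([-3.07431468e+00, -6.40479918e-01,  1.48846803e-04]), 'force': array([-0.59871448, -0.60572734,  0.85148283]), 'ft_torque': array([-0.00407132,  0.02094295, -0.00459516]), 'opening': 0.0853131153546059}
top 461.300977345725 325.4666904753461 193.81575803504083 [-0.31868161 -1.34389359 -0.87706258] [0.87403426 0.66473888 0.82812539] [ 0.43443354 -0.02273617  1.22130715]
scene 437.8726976582856 319.1535312820609 196.1798486740753 [-0.29633175 -0.75826143 -0.87170713] [0.87816061 0.6722034  0.6468002 ] [-0.15456721 -0.75006701  0.67677661]
```

View pics/top0.png

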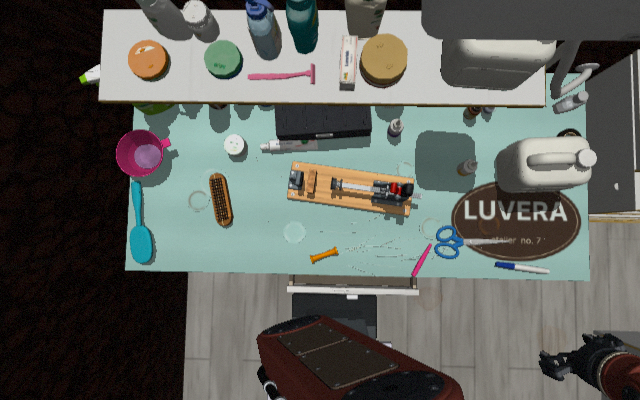

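View pics/scene0.png

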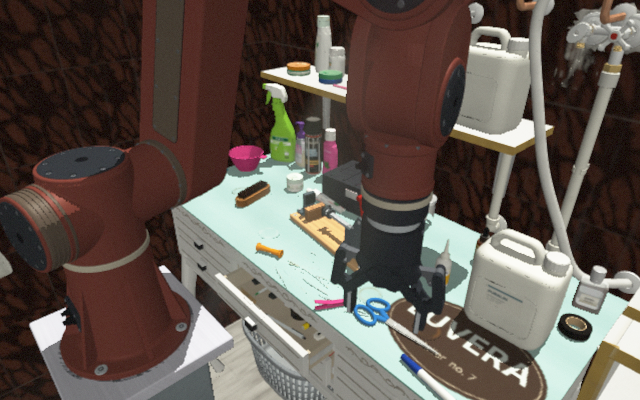

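Top view: brush at about (221,200), clamp from fixed jaw (297,182) to handle/trigger (405,190), curler (324,255), clip (422,260); scene view shows the same. I'll measure the clamp and brush now.

Run:
```python
from h import *
c=dict(np.load("top0.npz")); W=cloud(c); f=c["frame"]
hsv=cv2.cvtColor(f,cv2.COLOR_RGB2HSV)
def box(r0,r1,c0,c1,zlo,zhi,name,extra=None):
    m=np.zeros(f.shape[:2],bool); m[r0:r1,c0:c1]=1
    m&=(W[...,2]>zlo)&(W[...,2]<zhi)
    if extra is not None: m&=extra
    P=W[m]; r=cv2.minAreaRect((P[:,:2]*1000).astype(np.float32))
    print(name,m.sum(),r,"z med",np.median(P[:,2]),"mean",P.mean(0)); return P
box(165,235,200,242,.012,.06,"brush")
wood=(hsv[...,0]>8)&(hsv[...,0]<24)&(hsv[...,1]>90)
P=box(150,225,280,425,.008,.022,"board",wood)
box(150,225,280,310,.06,.11,"jaw+rest")
box(150,225,340,430,.10,.14,"head")
box(150,225,370,440,.165,.23,"handle")
red=((hsv[...,0]<6)|(hsv[...,0]>174))&(hsv[...,1]>120)
box(150,225,370,440,.08,.23,"red",red)
box(100,150,380,410,.03,.2,"bottleA"); box(140,185,450,485,.03,.2,"botB"); box(130,160,220,250,.02,.1,"jar")
box(100,140,270,375,.02,.3,"blackbox"); 
print("shelf",np.nanmedian(W[60:100,110:540,2]),"edge",[W[100,k].round(3) for k in (200,300,400)])
cv2.imwrite("pics/c.png",cv2.resize(f[140:235,195:435,::-1],None,fx=3.3,fy=3.3,interpolation=cv2.INTER_CUBIC))
```

```text
brush 841 ((514.2976684570312, 293.7460632324219), (140.7510986328125, 43.29789352416992), 12.802871704101562) z med 0.025205015299779775 mean [0.51348331 0.29125246 0.02758392]
board 2927 ((549.0774536132812, -47.532073974609375), (322.8024597167969, 98.67402648925781), 82.67388153076172) z med 0.01604091404698707 mean [ 0.54769606 -0.03735149  0.01604515]
jaw+rest 110 ((567.1182861328125, 87.07246398925781), (26.975444793701172, 35.861366271972656), 81.73490905761719) z med 0.0838045275204572 mean [0.56568147 0.08164927 0.08182001]
head 147 ((534.7381591796875, -159.54273986816406), (48.59337615966797, 40.43110275268555), 89.23400115966797) z med 0.1261528053302647 mean [ 0.5296074  -0.16026466  0.1239141 ]
handle 186 ((534.4207763671875, -159.8314971923828), (49.51230239868164, 24.921199798583984), 81.50275421142578) z med 0.18967770358704705 mean [ 0.53349253 -0.16143002  0.18943376]
red 105 ((535.57470703125, -150.5537567138672), (31.352020263671875, 20.99094009399414), 87.62102508544922) z med 0.1760140837453174 mean [ 0.53481938 -0.14920214  0.15851203]
bottleA 200 ((703.8717041015625, -160.72760009765625), (35.628719329833984, 32.87548065185547), 76.46995544433594) z med 0.06878998161481287 mean [ 0.70119089 -0.15895975  0.07013252]
botB 220 ((604.673583984375, -343.08154296875), (34.78547668457031, 33.65855026245117), 6.769461154937744) z med 0.06991958252831795 mean [ 0.60237519 -0.33900786  0.07092081]
jar 387 ((655.0245971679688, 256.5233459472656), (54.209815979003906, 54.34187698364258), 2.7460410594940186) z med 0.04400649630912551 mean [0.65386346 0.25481217 0.04258774]
blackbox 3082 ((712.6307983398438, 28.298797607421875), (78.33187866210938, 251.30441284179688), 1.9861959218978882) z med 0.08981584012349228 mean [0.70871971 0.02918054 0.08504144]
shelf 0.3459707406857298 edge [array([0.685, 0.255, 0.343]), array([0.688, 0.059, 0.343]), array([ 0.689, -0.134,  0.346])]
```

View pics/c.png

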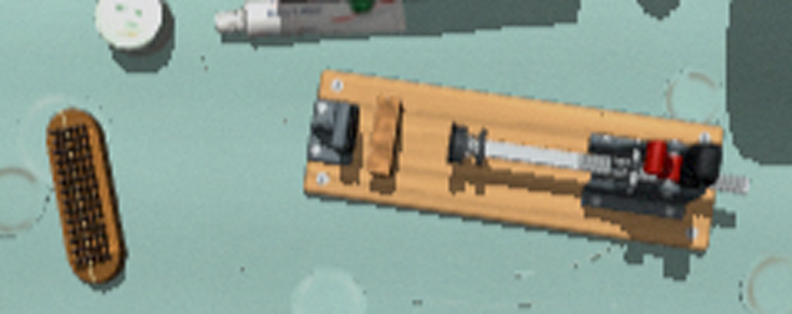

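Checks out: the board is 323 x 99 mm with its top at z 16, and the head, handle and jaw land where predicted. The clamp origin is about (0.551, -0.035) with yaw -7.3°. The brush centre is (0.514, 0.294), yaw 12.8°, 141 x 43 mm. I'll approach above the brush's near end, turning the tool +169°.

Call:
move_arm --claw 85 --grip_force 50 --motion '[{"tx": 0.155, "ty": 0.45, "az": 1}, {"tx": 0.155, "ty": 0.45, "az": 1}, {"tx": 0.155, "ty": 0.45, "az": 1}, {"tx": 0.155, "ty": 0.45, "az": 1}, {"tx": 0.155, "ty": 0.45, "az": 1}, {"tx": 0.155, "ty": 0.45, "az": 1}, {"tx": 0.155, "ty": 0.45, "az": 1}, {"tx": 0.155, "ty": 0.45, "az": 1}, {"tx": 0.155, "ty": 0.45, "az": 1}, {"tx": 0.155, "ty": 0.45, "az": 1}]'

```text
invalid input at $.motion[0]: expected keys tx, ty, tz, ax, ay, az
```

Call:
move_arm --motion '[{"tx": 0.155, "ty": 0.45, "az": 1}, {"tx": 0.155, "ty": 0.45, "az": 1}, {"tx": 0.155, "ty": 0.45, "az": 1}, {"tx": 0.155, "ty": 0.45, "az": 1}, {"tx": 0.155, "ty": 0.45, "az": 1}, {"tx": 0.155, "ty": 0.45, "az": 1}, {"tx": 0.155, "ty": 0.45, "az": 1}, {"tx": 0.155, "ty": 0.45, "az": 1}, {"tx": 0.155, "ty": 0.45, "az": 1}, {"tx": 0.155, "ty": 0.45, "az": 1}]'

```text
invalid input at $.motion[0]: expected keys tx, ty, tz, ax, ay, az
```

Call:
move_arm --motion '[{"tx": 0.155, "ty": 0.45, "az": 1}, {"tx": 0.155, "ty": 0.45, "az": 1}, {"tx": 0.155, "ty": 0.45, "az": 1}, {"tx": 0.155, "ty": 0.45, "az": 1}, {"tx": 0.155, "ty": 0.45, "az": 1}, {"tx": 0.155, "ty": 0.45, "az": 1}, {"tx": 0.155, "ty": 0.45, "az": 1}, {"tx": 0.155, "ty": 0.45, "az": 1}, {"tx": 0.155, "ty": 0.45, "az": 1}, {"tx": 0.155, "ty": 0.45, "az": 1}]'

```text
invalid input at $.motion[0]: expected keys tx, ty, tz, ax, ay, az
```

Call:
move_arm --motion '[{"tx": 0.155, "ty": 0.45, "az": 1}, {"tx": 0.155, "ty": 0.45, "az": 1}, {"tx": 0.155, "ty": 0.45, "az": 1}, {"tx": 0.155, "ty": 0.45, "az": 0.9}, {"tz": -0.5}, {"tz": -0.5}, {"tz": -0.5}, {"tz": -0.5}, {}]'

```text
invalid input at $.motion[0]: expected keys tx, ty, tz, ax, ay, az
```

```bash
cat >> h.py <<'E'
def wristcloud():
    s=manip.read_state(); c=manip.camera("wrist"); z=c["z_map"]
    v,u=np.mgrid[:z.shape[0],:z.shape[1]]
    dx,dy=u-c["cx"],v-c["cy"]; r=np.hypot(dx,dy)+1e-9; th=r/c["fx"]
    k=np.where(th<1.45,np.tan(np.minimum(th,1.45)),np.nan)
    P=np.stack([dx/r*k*z,dy/r*k*z,z],-1); P[z<=0]=np.nan
    T=np.array(c["tool_from_camera"]); P=P@T[:3,:3].T+T[:3,3]
    W=P@Rot.from_rotvec(s["eef_rot"]).as_matrix().T+s["tcp_pos"]
    return s,c,W
def tool(s):
    R=Rot.from_rotvec(s["eef_rot"]).as_matrix()
    print("t",round(s["time_s"],2),"tcp",s["tcp_pos"].round(4),"xyaw",np.degrees(np.arctan2(R[1,0],R[0,0])).round(2),"zax",R[:,2].round(3),"F",s["force"].round(1),"op",round(s["opening"],4))
E
python3 - <<'E'
from h import *
s,c,W=wristcloud(); tool(s); print(c["fx"],c["tool_from_camera"])
cv2.imwrite("pics/w1.png",c["frame"][:,:,::-1])
m=(W[...,2]>.012)&(W[...,2]<.06)&(np.hypot(W[...,0]-.514,W[...,1]-.294)<.085)
P=W[m]; print(m.sum(),cv2.minAreaRect((P[:,:2]*1000).astype(np.float32)))
E
```

```text
t 0.1 tcp [ 0.2096 -0.481   0.2308] xyaw 23.53 zax [-0.     0.001 -1.   ] F [-0.7 -0.2  0.5] op 0.0849
309.70691628693146 [[ 1.05491350e-03 -9.61819446e-01 -2.73682737e-01  6.95781570e-02]
 [ 9.99999022e-01  7.63204256e-04  1.17233471e-03  3.79277555e-05]
 [-9.18698487e-04 -2.73683706e-01  9.61819310e-01 -1.42537887e-01]
 [ 0.00000000e+00  0.00000000e+00  0.00000000e+00  1.00000000e+00]]
0 ((0.0, 0.0), (0.0, 0.0), 0.0)
```

View pics/w1.png

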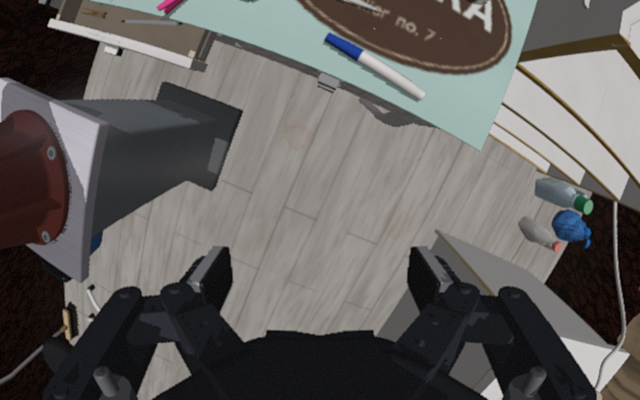

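The calls were refused because every row needs all six keys, so nothing moved. The wrist picture only shows the floor, with the fingers at about (205,270) and (430,270). Resending with full rows.

Call:
move_arm --claw 85 --grip_force 50 --motion '[{"tx": 0.155, "ty": 0.45, "tz": 0, "ax": 0, "ay": 0, "az": 1}, {"tx": 0.155, "ty": 0.45, "tz": 0, "ax": 0, "ay": 0, "az": 1}, {"tx": 0.155, "ty": 0.45, "tz": 0, "ax": 0, "ay": 0, "az": 1}, {"tx": 0.155, "ty": 0.45, "tz": 0, "ax": 0, "ay": 0, "az": 1}, {"tx": 0.155, "ty": 0.45, "tz": 0, "ax": 0, "ay": 0, "az": 1}, {"tx": 0.155, "ty": 0.45, "tz": 0, "ax": 0, "ay": 0, "az": 1}, {"tx": 0.155, "ty": 0.45, "tz": 0, "ax": 0, "ay": 0, "az": 1}, {"tx": 0.155, "ty": 0.45, "tz": 0, "ax": 0, "ay": 0, "az": 1}, {"tx": 0.155, "ty": 0.45, "tz": 0, "ax": 0, "ay": 0, "az": 1}, {"tx": 0.155, "ty": 0.45, "tz": 0, "ax": 0, "ay": 0, "az": 1}]'

```text
time_s: 1.15
tcp_pos: [0.2873, -0.2553, 0.2312]
eef_rot: [-2.513, -1.885, -0.0]
force: [1.1, 0.1, 0.5]
opening: 0.0846
```

Call:
move_arm --motion '[{"tx": 0.155, "ty": 0.45, "tz": 0, "ax": 0, "ay": 0, "az": 1}, {"tx": 0.155, "ty": 0.45, "tz": 0, "ax": 0, "ay": 0, "az": 1}, {"tx": 0.155, "ty": 0.45, "tz": 0, "ax": 0, "ay": 0, "az": 1}, {"tx": 0.155, "ty": 0.45, "tz": 0, "ax": 0, "ay": 0, "az": 1}, {"tx": 0.155, "ty": 0.45, "tz": 0, "ax": 0, "ay": 0, "az": 1}, {"tx": 0.155, "ty": 0.45, "tz": 0, "ax": 0, "ay": 0, "az": 1}, {"tx": 0.155, "ty": 0.45, "tz": 0, "ax": 0, "ay": 0, "az": 1}, {"tx": 0.155, "ty": 0.45, "tz": 0, "ax": 0, "ay": 0, "az": 1}, {"tx": 0.155, "ty": 0.45, "tz": 0, "ax": 0, "ay": 0, "az": 1}, {"tx": 0.155, "ty": 0.45, "tz": 0, "ax": 0, "ay": 0, "az": 1}]'

```text
time_s: 2.15
tcp_pos: [0.3647, -0.0303, 0.2313]
eef_rot: [-1.481, -2.771, 0.0]
force: [0.2, -0.7, -0.4]
opening: 0.085
```

Call:
move_arm --motion '[{"tx": 0.155, "ty": 0.45, "tz": 0, "ax": 0, "ay": 0, "az": 1}, {"tx": 0.155, "ty": 0.45, "tz": 0, "ax": 0, "ay": 0, "az": 1}, {"tx": 0.155, "ty": 0.45, "tz": 0, "ax": 0, "ay": 0, "az": 1}, {"tx": 0.155, "ty": 0.45, "tz": 0, "ax": 0, "ay": 0, "az": 1}, {"tx": 0.155, "ty": 0.45, "tz": 0, "ax": 0, "ay": 0, "az": 1}, {"tx": 0.155, "ty": 0.45, "tz": 0, "ax": 0, "ay": 0, "az": 1}, {"tx": 0.155, "ty": 0.45, "tz": 0, "ax": 0, "ay": 0, "az": 1}, {"tx": 0.155, "ty": 0.45, "tz": 0, "ax": 0, "ay": 0, "az": 1}, {"tx": 0.155, "ty": 0.45, "tz": 0, "ax": 0, "ay": 0, "az": 1}, {"tx": 0.155, "ty": 0.45, "tz": 0, "ax": 0, "ay": 0, "az": 1}]'

```text
time_s: 3.15
tcp_pos: [0.4422, 0.1947, 0.2311]
eef_rot: [-0.171, -3.137, 0.0]
force: [0.1, -1.1, 0.1]
opening: 0.0851
```

Call:
move_arm --motion '[{"tx": 0.155, "ty": 0.45, "tz": 0, "ax": 0, "ay": 0, "az": 1}, {"tx": 0.155, "ty": 0.45, "tz": 0, "ax": 0, "ay": 0, "az": 1}, {"tx": 0.155, "ty": 0.45, "tz": 0, "ax": 0, "ay": 0, "az": 1}, {"tx": 0.155, "ty": 0.45, "tz": 0, "ax": 0, "ay": 0, "az": 0.9}, {"tx": 0, "ty": 0, "tz": -0.5, "ax": 0, "ay": 0, "az": 0}, {"tx": 0, "ty": 0, "tz": -0.5, "ax": 0, "ay": 0, "az": 0}, {"tx": 0, "ty": 0, "tz": -0.5, "ax": 0, "ay": 0, "az": 0}, {"tx": 0, "ty": 0, "tz": -0.5, "ax": 0, "ay": 0, "az": 0}, {"tx": 0, "ty": 0, "tz": 0, "ax": 0, "ay": 0, "az": 0}]'

```text
time_s: 4.05
tcp_pos: [0.4708, 0.2827, 0.1282]
eef_rot: [0.356, -3.116, 0.003]
force: [0.1, -0.2, -0.5]
opening: 0.0848
```

Run:
```python
from h import *
s,c,W=wristcloud(); tool(s)
cv2.imwrite("pics/w2.png",c["frame"][:,:,::-1])
m=(W[...,2]>.012)&(W[...,2]<.06)&(np.hypot(W[...,0]-.514,W[...,1]-.294)<.085)
P=W[m]; print(m.sum(),cv2.minAreaRect((P[:,:2]*1000).astype(np.float32)),np.median(P[:,2]))
```

```text
t 4.05 tcp [0.4708 0.2827 0.1282] xyaw -166.96 zax [-0.006 -0.002 -1.   ] F [ 0.1 -0.2 -0.5] op 0.0848
6570 ((512.9747924804688, 295.4358215332031), (142.3951873779297, 42.70048141479492), 12.908863067626953) 0.025793064080371263
```

View pics/w2.png

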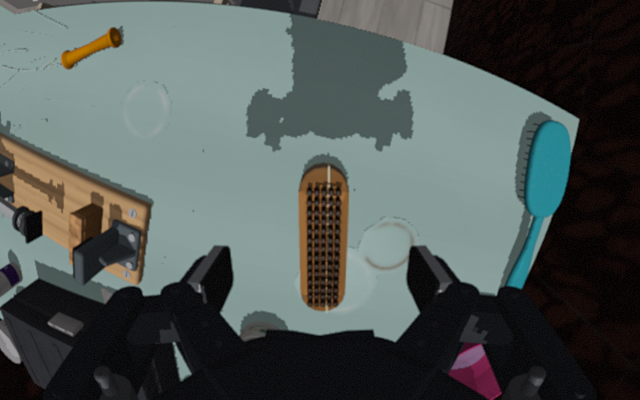

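The wrist view shows the brush at about (324,235), centred between the open fingers with bristles up and the pale glue line visible. It measures (0.513, 0.295) and 142 x 43 mm, which agrees with the top view. Next I descend and grip.

Call:
move_arm --motion '[{"tx": 0, "ty": 0.05, "tz": -0.5, "ax": 0, "ay": 0, "az": 0}, {"tx": 0, "ty": 0, "tz": -0.5, "ax": 0, "ay": 0, "az": 0}, {"tx": 0, "ty": 0, "tz": -0.5, "ax": 0, "ay": 0, "az": 0}, {"tx": 0, "ty": 0, "tz": -0.5, "ax": 0, "ay": 0, "az": 0}, {"tx": 0, "ty": 0, "tz": -0.35, "ax": 0, "ay": 0, "az": 0}, {"tx": 0, "ty": 0, "tz": -0.17, "ax": 0, "ay": 0, "az": 0}, {"tx": 0, "ty": 0, "tz": 0, "ax": 0, "ay": 0, "az": 0}, {"tx": 0, "ty": 0, "tz": 0, "ax": 0, "ay": 0, "az": 0}]'

```text
time_s: 4.9
tcp_pos: [0.4741, 0.2866, 0.0065]
eef_rot: [-0.356, 3.12, 0.001]
force: [0.4, -0.3, -0.3]
opening: 0.0851
```

Call:
move_arm --claw 30 --motion '[{"tx": 0, "ty": 0, "tz": 0, "ax": 0, "ay": 0, "az": 0}, {"tx": 0, "ty": 0, "tz": 0, "ax": 0, "ay": 0, "az": 0}, {"tx": 0, "ty": 0, "tz": 0, "ax": 0, "ay": 0, "az": 0}, {"tx": 0, "ty": 0, "tz": 0, "ax": 0, "ay": 0, "az": 0}, {"tx": 0, "ty": 0, "tz": 0, "ax": 0, "ay": 0, "az": 0}, {"tx": 0, "ty": 0, "tz": 0, "ax": 0, "ay": 0, "az": 0}, {"tx": 0, "ty": 0, "tz": 0, "ax": 0, "ay": 0, "az": 0}, {"tx": 0, "ty": 0, "tz": 0, "ax": 0, "ay": 0, "az": 0}, {"tx": 0, "ty": 0, "tz": 0, "ax": 0, "ay": 0, "az": 0}]'

```text
time_s: 5.8
tcp_pos: [0.4735, 0.2864, 0.0061]
eef_rot: [-0.357, 3.12, 0.0]
force: [-0.9, -0.9, 6.7]
opening: 0.0408
```

Run:
```python
from h import *
tool(manip.read_state())
```

```text
t 5.8 tcp [0.4735 0.2864 0.0061] xyaw -166.96 zax [ 0.001  0.    -1.   ] F [-0.9 -0.9  6.7] op 0.0408
```

Call:
move_arm --motion '[{"tx": 0, "ty": 0, "tz": 0.3, "ax": 0, "ay": 0, "az": 0}, {"tx": 0, "ty": 0, "tz": 0.5, "ax": 0, "ay": 0, "az": 0}, {"tx": 0, "ty": 0, "tz": 0.5, "ax": 0, "ay": 0, "az": 0}, {"tx": 0, "ty": 0, "tz": 0.5, "ax": 0, "ay": 0, "az": 0}, {"tx": 0, "ty": 0, "tz": 0.5, "ax": 0, "ay": 0, "az": 0}, {"tx": 0, "ty": 0, "tz": 0, "ax": 0, "ay": 0, "az": 0}]'

```text
time_s: 6.4
tcp_pos: [0.4751, 0.2871, 0.1236]
eef_rot: [-0.356, 3.116, 0.003]
force: [0.0, -0.2, -1.3]
opening: 0.0409
```

Call:
move_arm --motion '[{"tx": 0.1, "ty": -0.46, "tz": 0, "ax": 0, "ay": 0, "az": -0.406}, {"tx": 0.1, "ty": -0.46, "tz": 0, "ax": 0, "ay": 0, "az": -0.406}, {"tx": 0.1, "ty": -0.46, "tz": 0, "ax": 0, "ay": 0, "az": -0.406}, {"tx": 0.1, "ty": -0.46, "tz": 0, "ax": 0, "ay": 0, "az": -0.406}, {"tx": 0.1, "ty": -0.46, "tz": 0, "ax": 0, "ay": 0, "az": -0.406}, {"tx": 0.1, "ty": -0.46, "tz": 0, "ax": 0, "ay": 0, "az": -0.406}, {"tx": 0.1, "ty": -0.46, "tz": 0, "ax": 0, "ay": 0, "az": -0.406}, {"tx": 0.1, "ty": -0.46, "tz": 0, "ax": 0, "ay": 0, "az": -0.406}, {"tx": 0.1, "ty": -0.46, "tz": 0, "ax": 0, "ay": 0, "az": -0.406}, {"tx": 0.06, "ty": -0.46, "tz": 0, "ax": 0, "ay": 0, "az": -0.406}]'

```text
time_s: 7.4
tcp_pos: [0.5209, 0.0552, 0.1195]
eef_rot: [-0.201, -3.134, 0.0]
force: [-0.2, 0.6, -0.4]
opening: 0.0411
```

Call:
move_arm --motion '[{"tx": 0, "ty": 0, "tz": 0, "ax": 0, "ay": 0, "az": 0}, {"tx": 0, "ty": 0, "tz": 0, "ax": 0, "ay": 0, "az": 0}, {"tx": 0, "ty": 0, "tz": 0, "ax": 0, "ay": 0, "az": 0}]'

```text
time_s: 7.7
tcp_pos: [0.5207, 0.0568, 0.1199]
eef_rot: [-0.198, -3.135, -0.0]
force: [-0.4, -0.5, -1.2]
opening: 0.0411
```

Run:
```python
from h import *
s,c,W=wristcloud(); tool(s)
cv2.imwrite("pics/w3.png",c["frame"][:,:,::-1])
o=np.array([.5507,-.0351]); a=np.radians(-7.33); R=np.array([[np.cos(a),-np.sin(a)],[np.sin(a),np.cos(a)]])
C=np.dstack([(W[...,:2]-o)@R,W[...,2]])*1000
np.save("C3.npy",C)
hsv=cv2.cvtColor(c["frame"],cv2.COLOR_RGB2HSV)
def st(n,m):
    P=C[m]; print(n,m.sum(),np.percentile(P,[2,50,98],axis=0).round(1).tolist() if m.sum() else "")
z=C[...,2]; x=C[...,0]; y=C[...,1]
near=(abs(x)<80)
st("brush",(z>108)&(z<165)&near&(y>50)&(y<125)&(x>-25))
P=C[(z>108)&(z<165)&near&(y>50)&(y<125)&(x>-25)];
if len(P): print(cv2.minAreaRect(P[:,:2].astype(np.float32)))
st("fixedjaw",(z>78)&(z<92)&(abs(x)<40)&(y>95)&(y<165))
st("board",(z>10)&(z<20)&(abs(x)<60)&(y>-60)&(y<160))
```

```text
t 7.7 tcp [0.5207 0.0568 0.1199] xyaw 172.78 zax [-0.001  0.    -1.   ] F [-0.4 -0.5 -1.2] op 0.0411
brush 2066 [[-24.3, 67.0, 136.8], [-19.2, 87.2, 143.5], [-5.2, 107.7, 152.6]]
((-13.542302131652832, 87.30924987792969), (42.55295944213867, 22.827787399291992), 89.9652099609375)
fixedjaw 23 [[7.3, 117.1, 84.4], [12.5, 117.7, 85.5], [16.4, 119.0, 86.8]]
board 10307 [[-50.0, -57.1, 12.2], [-29.5, 12.0, 15.9], [16.2, 144.6, 17.3]]
```

View pics/w3.png

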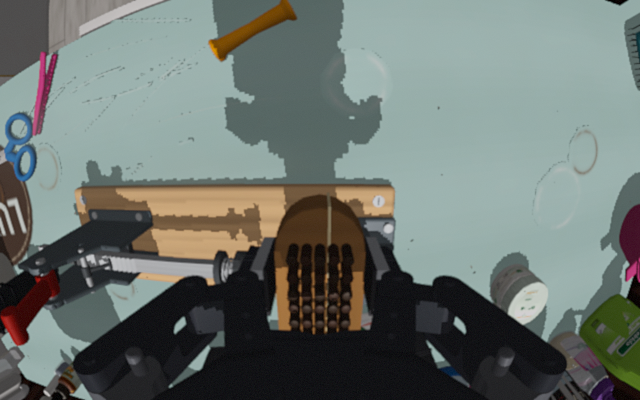

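The wrist view shows the brush held level at about (320,270), over the rest between the jaws. In the clamp frame its middle is at y 87.3, its yaw is 0 and its wood top sits at the expected z. Lowering it onto the rest.

Call:
move_arm --motion '[{"tx": 0, "ty": 0, "tz": -0.3, "ax": 0, "ay": 0, "az": 0}, {"tx": 0, "ty": 0, "tz": -0.3, "ax": 0, "ay": 0, "az": 0}, {"tx": 0, "ty": 0, "tz": -0.3, "ax": 0, "ay": 0, "az": 0}, {"tx": 0, "ty": 0, "tz": -0.2, "ax": 0, "ay": 0, "az": 0}, {"tx": 0, "ty": 0, "tz": -0.06, "ax": 0, "ay": 0, "az": 0}, {"tx": 0, "ty": 0, "tz": 0, "ax": 0, "ay": 0, "az": 0}, {"tx": 0, "ty": 0, "tz": 0, "ax": 0, "ay": 0, "az": 0}]'

```text
time_s: 8.45
tcp_pos: [0.5216, 0.0563, 0.0628]
eef_rot: [0.198, 3.135, 0.0]
force: [-0.6, -0.8, -1.2]
opening: 0.0407
```

Call:
move_arm --motion '[{"tx": 0, "ty": 0, "tz": -0.02, "ax": 0, "ay": 0, "az": 0}, {"tx": 0, "ty": 0, "tz": 0, "ax": 0, "ay": 0, "az": 0}]'

```text
time_s: 8.65
tcp_pos: [0.5214, 0.0562, 0.0617]
eef_rot: [0.199, 3.135, 0.0]
force: [0.9, 0.1, -1.2]
opening: 0.0409
```

Call:
move_arm --motion '[{"tx": 0, "ty": 0, "tz": -0.02, "ax": 0, "ay": 0, "az": 0}, {"tx": 0, "ty": 0, "tz": 0, "ax": 0, "ay": 0, "az": 0}]'

```text
time_s: 8.85
tcp_pos: [0.5215, 0.0562, 0.061]
eef_rot: [0.199, 3.134, 0.0]
force: [-1.4, 0.4, 7.1]
opening: 0.041
```

Call:
move_arm --motion '[{"tx": 0, "ty": 0, "tz": -0.02, "ax": 0, "ay": 0, "az": 0}, {"tx": 0, "ty": 0, "tz": 0, "ax": 0, "ay": 0, "az": 0}]'

```text
time_s: 9.05
tcp_pos: [0.5214, 0.0561, 0.0608]
eef_rot: [0.199, 3.134, -0.0]
force: [-6.7, -0.9, 18.5]
opening: 0.0409
```

Contact made (18 N). I'll ease off, then open.

Call:
move_arm --motion '[{"tx": 0, "ty": 0, "tz": 0.02, "ax": 0, "ay": 0, "az": 0}, {"tx": 0, "ty": 0, "tz": 0.01, "ax": 0, "ay": 0, "az": 0}]'

```text
time_s: 9.25
tcp_pos: [0.5214, 0.0562, 0.0611]
eef_rot: [0.199, 3.135, 0.0]
force: [0.2, 0.5, -0.9]
opening: 0.0411
```

Call:
move_arm --claw 62 --motion '[{"tx": 0, "ty": 0, "tz": 0, "ax": 0, "ay": 0, "az": 0}, {"tx": 0, "ty": 0, "tz": 0, "ax": 0, "ay": 0, "az": 0}, {"tx": 0, "ty": 0, "tz": 0, "ax": 0, "ay": 0, "az": 0}, {"tx": 0, "ty": 0, "tz": 0, "ax": 0, "ay": 0, "az": 0}, {"tx": 0, "ty": 0, "tz": 0, "ax": 0, "ay": 0, "az": 0}]'

```text
time_s: 9.75
tcp_pos: [0.5211, 0.0562, 0.0607]
eef_rot: [-0.199, -3.135, 0.0]
force: [-0.8, -0.4, 0.8]
opening: 0.0619
```

Call:
move_arm --motion '[{"tx": 0, "ty": 0, "tz": 0.2, "ax": 0, "ay": 0, "az": 0}, {"tx": 0, "ty": 0, "tz": 0.5, "ax": 0, "ay": 0, "az": 0}, {"tx": 0, "ty": 0, "tz": 0.6, "ax": 0, "ay": 0, "az": 0}, {"tx": 0, "ty": 0, "tz": 0.6, "ax": 0, "ay": 0, "az": 0}, {"tx": 0, "ty": 0, "tz": 0.6, "ax": 0, "ay": 0, "az": 0}, {"tx": 0, "ty": 0, "tz": 0.6, "ax": 0, "ay": 0, "az": 0}, {"tx": 0, "ty": 0, "tz": 0.4, "ax": 0, "ay": 0, "az": 0}, {"tx": 0, "ty": 0, "tz": 0, "ax": 0, "ay": 0, "az": 0}]'

```text
time_s: 10.55
tcp_pos: [0.5227, 0.0562, 0.2394]
eef_rot: [0.199, 3.13, 0.0]
force: [0.2, 1.0, -0.3]
opening: 0.0617
```

```bash
cat >> h.py <<'E'
def toclamp(W):
    o=np.array([.5507,-.0351]); a=np.radians(-7.33); R=np.array([[np.cos(a),-np.sin(a)],[np.sin(a),np.cos(a)]])
    return np.dstack([(W[...,:2]-o)@R,W[...,2]])*1000
E
python3 - <<'E'
from h import *
s,c,W=wristcloud(); tool(s); C=toclamp(W)
cv2.imwrite("pics/w4.png",c["frame"][:,:,::-1])
x,y,z=C[...,0],C[...,1],C[...,2]
m=(z>62)&(z<110)&(abs(x)<90)&(y>55)&(y<109); P=C[m]
print("brush",m.sum(),cv2.minAreaRect(P[:,:2].astype(np.float32)),np.percentile(P,[1,99],axis=0).round(1).tolist())
c=manip.camera("top"); C=toclamp(cloud(c)); x,y,z=C[...,0],C[...,1],C[...,2]
m=(z>165)&(abs(x)<40)&(y>-170)&(y<-85)&(z<215); P=C[m]; print("handle/roll from top",m.sum(),P.min(0) if m.any() else"")
E
```

```text
t 10.55 tcp [0.5227 0.0562 0.2394] xyaw 172.74 zax [ 0.005 -0.    -1.   ] F [ 0.2  1.  -0.3] op 0.0617
brush 4827 ((0.222198486328125, 86.61183166503906), (42.90888977050781, 142.05282592773438), 89.70732116699219) [[-68.8, 65.9, 75.2], [66.4, 107.1, 94.6]]
handle/roll from top 186 [ -12.97465422 -150.1500291   165.14164984]
```

View pics/w4.png

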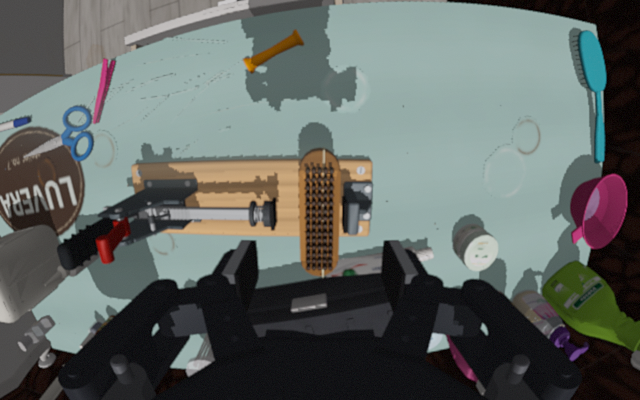

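The brush lies on the rest: centre (0.2, 86.6) in the clamp frame, level and straight, seen at about (320,210) beside the fixed jaw. The handle back measures y -150, as specified. Moving over the handle.

Call:
move_arm --claw 84 --grip_force 50 --motion '[{"tx": 0.025, "ty": -0.447, "tz": 0, "ax": 0, "ay": 0, "az": 0}, {"tx": 0.025, "ty": -0.447, "tz": 0, "ax": 0, "ay": 0, "az": 0}, {"tx": 0.025, "ty": -0.447, "tz": 0, "ax": 0, "ay": 0, "az": 0}, {"tx": 0.025, "ty": -0.447, "tz": 0, "ax": 0, "ay": 0, "az": 0}, {"tx": 0.025, "ty": -0.447, "tz": 0, "ax": 0, "ay": 0, "az": 0}, {"tx": 0.025, "ty": -0.447, "tz": 0, "ax": 0, "ay": 0, "az": 0}, {"tx": 0.025, "ty": -0.447, "tz": 0, "ax": 0, "ay": 0, "az": 0}, {"tx": 0.025, "ty": -0.447, "tz": 0, "ax": 0, "ay": 0, "az": 0}, {"tx": 0.025, "ty": -0.447, "tz": 0, "ax": 0, "ay": 0, "az": 0}, {"tx": 0.025, "ty": -0.447, "tz": 0, "ax": 0, "ay": 0, "az": 0}]'

```text
time_s: 11.65
tcp_pos: [0.5329, -0.1679, 0.2346]
eef_rot: [-0.199, -3.133, -0.001]
force: [-0.0, -0.0, 0.6]
opening: 0.084
```

Call:
move_arm --motion '[{"tx": 0, "ty": 0, "tz": 0, "ax": 0, "ay": 0, "az": 0}, {"tx": 0, "ty": 0, "tz": 0, "ax": 0, "ay": 0, "az": 0}, {"tx": 0, "ty": 0, "tz": 0, "ax": 0, "ay": 0, "az": 0}]'

```text
time_s: 11.95
tcp_pos: [0.5332, -0.1665, 0.2352]
eef_rot: [-0.198, -3.134, -0.001]
force: [-0.7, 0.2, -0.6]
opening: 0.0838
```

Run:
```python
from h import *
s=manip.read_state(); tool(s); print(toclamp(s["tcp_pos"].reshape(1,1,3)))
c=manip.camera("scene"); cv2.imwrite("pics/s2.png",cv2.resize(c["frame"][130:330,220:480,::-1],None,fx=3,fy=3))
```

```text
t 11.95 tcp [ 0.5332 -0.1665  0.2352] xyaw 172.76 zax [-0.001  0.001 -1.   ] F [-0.7  0.2 -0.6] op 0.0838
[[[  -0.56366761 -132.51412836  235.23769061]]]
```

View pics/s2.png

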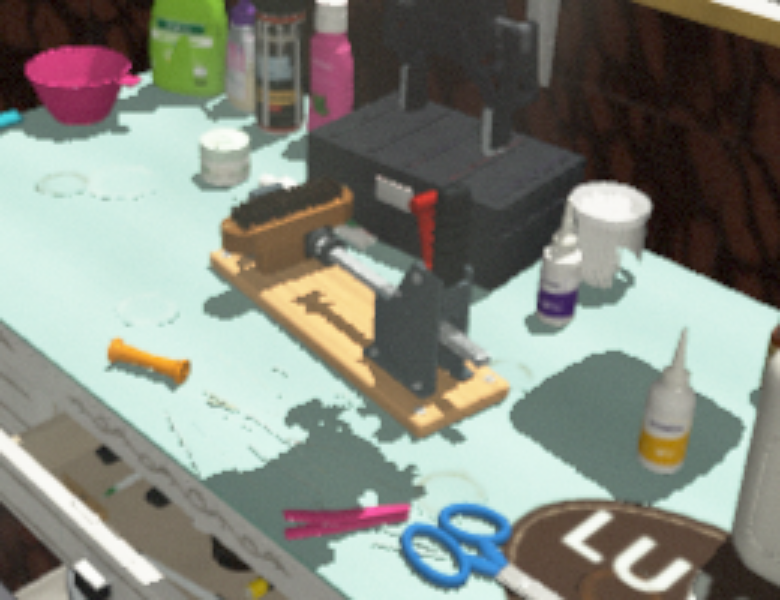

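The scene crop shows the fingers straddling above the black handle and red trigger (430,225), with the brush on the rest. Now I go down around them.

Call:
move_arm --motion '[{"tx": 0.01, "ty": -0.02, "tz": -0.3, "ax": 0, "ay": 0, "az": 0}, {"tx": 0, "ty": 0, "tz": -0.4, "ax": 0, "ay": 0, "az": 0}, {"tx": 0, "ty": 0, "tz": -0.4, "ax": 0, "ay": 0, "az": 0}, {"tx": 0, "ty": 0, "tz": -0.4, "ax": 0, "ay": 0, "az": 0}, {"tx": 0, "ty": 0, "tz": -0.16, "ax": 0, "ay": 0, "az": 0}, {"tx": 0, "ty": 0, "tz": 0, "ax": 0, "ay": 0, "az": 0}, {"tx": 0, "ty": 0, "tz": 0, "ax": 0, "ay": 0, "az": 0}]'

```text
time_s: 12.7
tcp_pos: [0.5345, -0.1682, 0.1536]
eef_rot: [0.198, 3.135, -0.0]
force: [-0.1, -0.0, 0.0]
opening: 0.0838
```

```bash
cat >> h.py <<'E'
def jaw(tag):
    s,c,W=wristcloud(); tool(s)
    for n,C,f in (("wrist",toclamp(W),c["frame"]),):
        x,y,z=C[...,0],C[...,1],C[...,2]
        m=(abs(x)<18)&(y>-60)&(y<125)&(z>50)&(z<100)
        print(n,m.sum(),"hist y(5mm from -60):",np.histogram(y[m],np.arange(-60,126,5))[0].tolist())
    np.savez(f"jaw{tag}.npz",C=C,f=f); cv2.imwrite(f"pics/j{tag}.png",f[:,:,::-1])
    c=manip.camera("top"); C=toclamp(cloud(c)); x,y,z=C[...,0],C[...,1],C[...,2]
    m=(abs(x)<12)&(y>0)&(y<64)&(z>68)&(z<90)
    print("top jaw",m.sum(),np.percentile(y[m],[0,50,100]).round(1) if m.any() else "")
    m=(abs(x)<80)&(y>45)&(y<109)&(z>70)&(z<110); P=C[m]; print("brush",cv2.minAreaRect(P[:,:2].astype(np.float32)))
E
python3 -c "
from h import *
jaw('0')
print(toclamp(manip.read_state()['tcp_pos'].reshape(1,1,3)))"
```

```text
t 12.7 tcp [ 0.5345 -0.1682  0.1536] xyaw 172.76 zax [ 0.001 -0.    -1.   ] F [-0.1 -0.   0. ] op 0.0838
wrist 4568 hist y(5mm from -60): [97, 92, 93, 88, 93, 88, 86, 85, 86, 81, 81, 76, 80, 77, 387, 47, 63, 267, 246, 137, 0, 0, 0, 0, 118, 602, 357, 181, 141, 112, 129, 132, 13, 13, 137, 176, 107]
top jaw 105 [ 0.9 23.1 37.5]
brush ((0.7262496948242188, 85.04405212402344), (42.396087646484375, 140.9095458984375), 89.8495101928711)
[[[   1.27450584 -134.30248169  153.89008418]]]
```

View pics/j0.png

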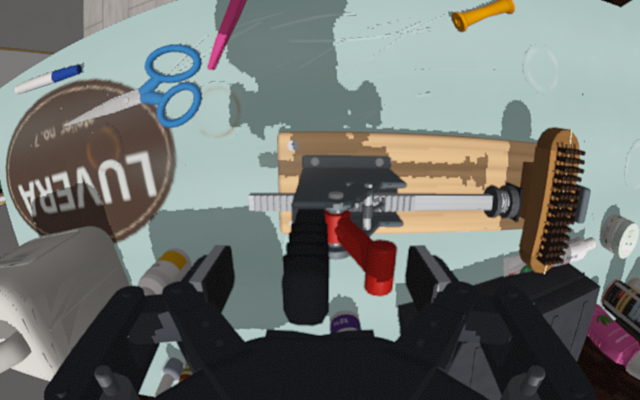

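The wrist view is a good gauge: red roll (380,268) and handle (308,260) sit between the fingers, sprung jaw (505,200) and brush (553,200). The jaw face is at y ≈ 38.5, so push_bar ≈ 19.5 mm and about 35 mm of travel is left. First stroke.

Call:
move_arm --claw 36 --grip_force 50 --motion '[{"tx": 0, "ty": 0, "tz": 0, "ax": 0, "ay": 0, "az": 0}, {"tx": 0, "ty": 0, "tz": 0, "ax": 0, "ay": 0, "az": 0}, {"tx": 0, "ty": 0, "tz": 0, "ax": 0, "ay": 0, "az": 0}, {"tx": 0, "ty": 0, "tz": 0, "ax": 0, "ay": 0, "az": 0}, {"tx": 0, "ty": 0, "tz": 0, "ax": 0, "ay": 0, "az": 0}, {"tx": 0, "ty": 0, "tz": 0, "ax": 0, "ay": 0, "az": 0}, {"tx": 0, "ty": 0, "tz": 0, "ax": 0, "ay": 0, "az": 0}, {"tx": 0, "ty": 0, "tz": 0, "ax": 0, "ay": 0, "az": 0}]'

```text
time_s: 13.6
tcp_pos: [0.5348, -0.1672, 0.1537]
eef_rot: [0.198, 3.134, 0.003]
force: [1.4, 6.6, 5.2]
opening: 0.0362
```

```bash
python3 -c "
from h import *
jaw('1')"
```

```text
t 13.6 tcp [ 0.5348 -0.1672  0.1537] xyaw 172.78 zax [ 0.002  0.002 -1.   ] F [1.4 6.6 5.2] op 0.0362
wrist 4652 hist y(5mm from -60): [112, 107, 94, 100, 97, 94, 93, 89, 91, 88, 86, 80, 83, 75, 75, 77, 379, 52, 56, 221, 233, 151, 0, 0, 91, 538, 366, 169, 148, 95, 134, 133, 8, 16, 138, 182, 101]
top jaw 129 [ 0.5 28.8 48. ]
brush ((0.8744430541992188, 75.74459838867188), (140.80508422851562, 61.26032257080078), 0.22551195323467255)
```

Call:
move_arm --claw 68 --motion '[{"tx": 0, "ty": 0, "tz": 0, "ax": 0, "ay": 0, "az": 0}, {"tx": 0, "ty": 0, "tz": 0, "ax": 0, "ay": 0, "az": 0}, {"tx": 0, "ty": 0, "tz": 0, "ax": 0, "ay": 0, "az": 0}, {"tx": 0, "ty": 0, "tz": 0, "ax": 0, "ay": 0, "az": 0}, {"tx": 0, "ty": 0, "tz": 0, "ax": 0, "ay": 0, "az": 0}, {"tx": 0, "ty": 0, "tz": 0, "ax": 0, "ay": 0, "az": 0}]'

```text
time_s: 14.3
tcp_pos: [0.5341, -0.1683, 0.1527]
eef_rot: [-0.199, -3.135, -0.0]
force: [-0.0, 1.6, -1.1]
opening: 0.068
```

```bash
python3 -c "
from h import *
jaw('2')"
```

```text
t 14.3 tcp [ 0.5341 -0.1683  0.1527] xyaw 172.73 zax [-0.  0. -1.] F [-0.   1.6 -1.1] op 0.068
wrist 4625 hist y(5mm from -60): [106, 102, 96, 97, 95, 92, 90, 92, 92, 87, 88, 79, 83, 79, 75, 76, 374, 56, 53, 221, 234, 158, 0, 0, 91, 531, 352, 190, 117, 129, 121, 135, 14, 12, 136, 181, 91]
top jaw 127 [ 0.9 29.1 47.7]
brush ((0.7440338134765625, 75.65849304199219), (61.13485336303711, 140.62123107910156), 89.69783782958984)
```

It moved about 10 mm and barely fell back. Second stroke, then a finer measure.

Call:
move_arm --claw 36 --motion '[{"tx": 0, "ty": 0, "tz": 0, "ax": 0, "ay": 0, "az": 0}, {"tx": 0, "ty": 0, "tz": 0, "ax": 0, "ay": 0, "az": 0}, {"tx": 0, "ty": 0, "tz": 0, "ax": 0, "ay": 0, "az": 0}, {"tx": 0, "ty": 0, "tz": 0, "ax": 0, "ay": 0, "az": 0}, {"tx": 0, "ty": 0, "tz": 0, "ax": 0, "ay": 0, "az": 0}, {"tx": 0, "ty": 0, "tz": 0, "ax": 0, "ay": 0, "az": 0}, {"tx": 0, "ty": 0, "tz": 0, "ax": 0, "ay": 0, "az": 0}]'

```text
time_s: 15.1
tcp_pos: [0.5348, -0.1676, 0.1535]
eef_rot: [0.198, 3.134, 0.002]
force: [0.8, 5.7, 4.7]
opening: 0.036
```

Call:
move_arm --claw 68 --motion '[{"tx": 0, "ty": 0, "tz": 0, "ax": 0, "ay": 0, "az": 0}, {"tx": 0, "ty": 0, "tz": 0, "ax": 0, "ay": 0, "az": 0}, {"tx": 0, "ty": 0, "tz": 0, "ax": 0, "ay": 0, "az": 0}, {"tx": 0, "ty": 0, "tz": 0, "ax": 0, "ay": 0, "az": 0}, {"tx": 0, "ty": 0, "tz": 0, "ax": 0, "ay": 0, "az": 0}]'

```text
time_s: 15.6
tcp_pos: [0.5341, -0.1683, 0.1527]
eef_rot: [-0.199, -3.135, -0.0]
force: [0.0, 2.7, -1.4]
opening: 0.068
```

```bash
cat >> h.py <<'E'
def fine(C,tag=""):
    # flange front / cup rear / face / brush along y (1 mm bins) seen in clamp x within 18, z 62..85
    x,y,z=C[...,0],C[...,1],C[...,2]
    m=(abs(x)<18)&(z>50)&(z<100)
    h=np.histogram(y[m],np.arange(5,115,1))[0]
    print(tag," ".join(f"{5+i}:{n}" for i,n in enumerate(h) if n>0 and 5+i<90))
    w=(abs(abs(x)-45)<20)&(z>57)&(z<110)&(y<125)&(y>45); print("brush sides y",np.percentile(y[w],[1,99]).round(1))
E
python3 -c "
from h import *
for t in '02': fine(np.load(f'jaw{t}.npz')['C'],t)
s,c,W=wristcloud(); tool(s); C=toclamp(W); fine(C,'now')"
```

```text
0 5:16 6:19 7:9 8:19 9:14 10:26 11:169 12:121 13:42 14:29 15:29 16:10 17:2 19:6 20:10 21:6 22:10 23:20 24:17 25:31 26:88 27:73 28:35 29:40 30:74 31:56 32:26 33:26 34:64 35:56 36:38 37:26 38:13 39:4 63:3 64:115 65:346 66:164 67:38 68:28 69:26 70:34 71:41 72:125 73:99 74:58 75:32 76:23 77:22 78:46 79:58 80:42 81:27 82:13 83:11 84:48 85:46 86:29 87:13 88:8 89:16
brush sides y [ 64.5 102.9]
2 5:17 6:16 7:14 8:15 9:17 10:16 11:14 12:16 13:14 14:15 15:13 16:16 17:17 18:14 19:16 20:15 21:75 22:195 23:63 24:26 25:30 26:21 27:5 30:6 31:8 32:2 33:22 34:15 35:12 36:42 37:79 38:53 39:35 40:58 41:77 42:35 43:23 44:41 45:60 46:42 47:31 48:22 49:3 63:2 64:89 65:316 66:117 67:36 68:35 69:27 70:25 71:57 72:112 73:117 74:41 75:44 76:21 77:18 78:34 79:73 80:34 81:17 82:19 83:10 84:37 85:58 86:27 87:16 88:11 89:17
brush sides y [ 64.5 102.4]
t 15.6 tcp [ 0.5341 -0.1683  0.1527] xyaw 172.73 zax [-0.  0. -1.] F [ 0.   2.7 -1.4] op 0.068
now 5:16 6:15 7:17 8:15 9:14 10:16 11:15 12:14 13:15 14:18 15:11 16:18 17:12 18:19 19:13 20:13 21:17 22:13 23:14 24:12 25:20 26:9 27:19 28:16 29:8 30:21 31:46 32:185 33:85 34:28 35:30 36:24 37:6 40:1 41:5 42:7 43:15 44:16 45:10 46:41 47:77 48:57 49:40 50:34 51:76 52:39 53:32 54:27 55:65 56:45 57:26 58:18 59:9 63:1 64:37 65:146 66:73 67:30 68:29 69:33 70:27 71:42 72:120 73:115 74:57 75:34 76:22 77:16 78:56 79:50 80:46 81:20 82:14 83:21 84:36 85:52 86:28 87:13 88:7 89:20
brush sides y [ 64.5 102.3]
```

Each stroke nets about 10.2 mm, so push_bar is about 40. One more full stroke should just bring the brush to the anvil (bar ≈ 50), leaving a partial stroke to about 54.

Call:
move_arm --claw 36 --motion '[{"tx": 0, "ty": 0, "tz": 0, "ax": 0, "ay": 0, "az": 0}, {"tx": 0, "ty": 0, "tz": 0, "ax": 0, "ay": 0, "az": 0}, {"tx": 0, "ty": 0, "tz": 0, "ax": 0, "ay": 0, "az": 0}, {"tx": 0, "ty": 0, "tz": 0, "ax": 0, "ay": 0, "az": 0}, {"tx": 0, "ty": 0, "tz": 0, "ax": 0, "ay": 0, "az": 0}, {"tx": 0, "ty": 0, "tz": 0, "ax": 0, "ay": 0, "az": 0}, {"tx": 0, "ty": 0, "tz": 0, "ax": 0, "ay": 0, "az": 0}]'

```text
time_s: 16.35
tcp_pos: [0.5347, -0.1675, 0.1535]
eef_rot: [0.198, 3.134, 0.002]
force: [0.6, 6.6, 5.9]
opening: 0.0362
```

```bash
python3 -c "
from h import *
s,c,W=wristcloud(); tool(s); C=toclamp(W); fine(C,'sq')"
```

```text
t 16.35 tcp [ 0.5347 -0.1675  0.1535] xyaw 172.77 zax [ 0.002  0.001 -1.   ] F [0.6 6.6 5.9] op 0.0362
sq 5:13 6:17 7:12 8:16 9:18 10:12 11:16 12:11 13:14 14:15 15:14 16:12 17:13 18:17 19:6 20:17 21:11 22:17 23:17 24:9 25:15 26:13 27:14 28:11 29:14 30:16 31:15 32:12 33:8 34:16 35:14 36:12 37:9 38:18 39:9 40:13 41:68 42:178 43:83 44:31 45:26 46:14 47:5 50:1 51:5 52:4 53:20 54:13 55:14 56:52 57:73 58:35 59:36 60:56 61:59 62:35 63:26 64:39 65:56 66:39 67:24 68:42 69:58 70:34 71:21 72:32 73:33 74:32 75:59 76:124 77:94 78:46 79:26 80:18 81:26 82:71 83:44 84:25 85:18 86:9 87:27 88:47 89:44
brush sides y [ 68.2 105.9]
```

Call:
move_arm --claw 70 --motion '[{"tx": 0, "ty": 0, "tz": 0, "ax": 0, "ay": 0, "az": 0}, {"tx": 0, "ty": 0, "tz": 0, "ax": 0, "ay": 0, "az": 0}, {"tx": 0, "ty": 0, "tz": 0, "ax": 0, "ay": 0, "az": 0}, {"tx": 0, "ty": 0, "tz": 0, "ax": 0, "ay": 0, "az": 0}, {"tx": 0, "ty": 0, "tz": 0, "ax": 0, "ay": 0, "az": 0}]'

```text
time_s: 16.9
tcp_pos: [0.5341, -0.1686, 0.1528]
eef_rot: [-0.199, -3.135, 0.001]
force: [0.5, -0.8, -0.7]
opening: 0.0697
```

```bash
python3 -c "
from h import *
s,c,W=wristcloud(); tool(s); C=toclamp(W); fine(C,'rel')"
```

```text
t 16.9 tcp [ 0.5341 -0.1686  0.1528] xyaw 172.72 zax [-0. -0. -1.] F [ 0.5 -0.8 -0.7] op 0.0697
rel 5:17 6:12 7:14 8:17 9:17 10:14 11:15 12:12 13:18 14:15 15:13 16:12 17:18 18:15 19:16 20:13 21:14 22:15 23:14 24:12 25:21 26:12 27:12 28:14 29:16 30:12 31:18 32:13 33:16 34:10 35:12 36:15 37:19 38:11 39:11 40:13 41:79 42:190 43:56 44:25 45:29 46:16 47:11 51:2 52:4 53:16 54:18 55:14 56:33 57:74 58:51 59:29 60:48 61:75 62:36 63:22 64:39 65:52 66:47 67:30 68:31 69:56 70:41 71:26 72:29 73:33 74:29 75:61 76:117 77:100 78:54 79:27 80:20 81:21 82:51 83:61 84:32 85:17 86:11 87:22 88:47 89:43
brush sides y [ 68.2 105.3]
```

The brush has been pushed to the fixed jaw (side at y 68.2) and the spring gap is still about free. Now the final stroke in small steps, watching force and gap.

Call:
move_arm --claw 54 --motion '[{"tx": 0, "ty": 0, "tz": 0, "ax": 0, "ay": 0, "az": 0}, {"tx": 0, "ty": 0, "tz": 0, "ax": 0, "ay": 0, "az": 0}, {"tx": 0, "ty": 0, "tz": 0, "ax": 0, "ay": 0, "az": 0}, {"tx": 0, "ty": 0, "tz": 0, "ax": 0, "ay": 0, "az": 0}, {"tx": 0, "ty": 0, "tz": 0, "ax": 0, "ay": 0, "az": 0}, {"tx": 0, "ty": 0, "tz": 0, "ax": 0, "ay": 0, "az": 0}]'

```text
time_s: 17.55
tcp_pos: [0.5347, -0.1666, 0.1534]
eef_rot: [0.197, 3.134, 0.005]
force: [1.6, 8.3, 6.5]
opening: 0.0542
```

```bash
cat >> h.py <<'E'
def gap():
    s,c,W=wristcloud(); tool(s); C=toclamp(W); x,y,z=C[...,0],C[...,1],C[...,2]
    m=(abs(x)<18)&(z>50)&(z<100); h=np.histogram(y[m],np.arange(38,72,.5))[0]
    print("0.5mm bins:"," ".join(f"{38+i/2}:{n}" for i,n in enumerate(h)))
    cv2.imwrite("pics/last.png",cv2.resize(c["frame"][130:330,250:640,::-1],None,fx=2,fy=2,interpolation=cv2.INTER_CUBIC))
E
python3 -c "
from h import *
gap()"
```

```text
t 17.55 tcp [ 0.5347 -0.1666  0.1534] xyaw 172.81 zax [ 0.002  0.003 -1.   ] F [1.6 8.3 6.5] op 0.0542
0.5mm bins: 38.0:8 38.5:5 39.0:10 39.5:4 40.0:6 40.5:8 41.0:6 41.5:9 42.0:6 42.5:11 43.0:28 43.5:63 44.0:108 44.5:65 45.0:34 45.5:14 46.0:16 46.5:13 47.0:15 47.5:15 48.0:9 48.5:4 49.0:1 49.5:0 50.0:0 50.5:0 51.0:0 51.5:0 52.0:2 52.5:1 53.0:4 53.5:1 54.0:2 54.5:1 55.0:12 55.5:6 56.0:14 56.5:16 57.0:31 57.5:33 58.0:41 58.5:21 59.0:12 59.5:14 60.0:21 60.5:24 61.0:31 61.5:33 62.0:30 62.5:18 63.0:17 63.5:11 64.0:10 64.5:16 65.0:33 65.5:38 66.0:19 66.5:12 67.0:16 67.5:13 68.0:22 68.5:22 69.0:19 69.5:25 70.0:19 70.5:20 71.0:10
```

Flange is up 2 mm and the cup is stopped, so pad ≈ 1.5 mm. Closing further.

Call:
move_arm --claw 46 --motion '[{"tx": 0, "ty": 0, "tz": 0, "ax": 0, "ay": 0, "az": 0}, {"tx": 0, "ty": 0, "tz": 0, "ax": 0, "ay": 0, "az": 0}, {"tx": 0, "ty": 0, "tz": 0, "ax": 0, "ay": 0, "az": 0}, {"tx": 0, "ty": 0, "tz": 0, "ax": 0, "ay": 0, "az": 0}, {"tx": 0, "ty": 0, "tz": 0, "ax": 0, "ay": 0, "az": 0}, {"tx": 0, "ty": 0, "tz": 0, "ax": 0, "ay": 0, "az": 0}]'

```text
time_s: 18.2
tcp_pos: [0.535, -0.1656, 0.1537]
eef_rot: [0.196, 3.133, 0.008]
force: [1.2, 14.2, 10.4]
opening: 0.0463
```

```bash
python3 -c "
from h import *
gap()"
```

```text
t 18.2 tcp [ 0.535  -0.1656  0.1537] xyaw 172.84 zax [ 0.002  0.005 -1.   ] F [ 1.2 14.2 10.4] op 0.0463
0.5mm bins: 38.0:10 38.5:8 39.0:0 39.5:5 40.0:10 40.5:5 41.0:8 41.5:5 42.0:7 42.5:3 43.0:11 43.5:7 44.0:5 44.5:6 45.0:39 45.5:59 46.0:101 46.5:70 47.0:44 47.5:13 48.0:19 48.5:17 49.0:8 49.5:10 50.0:10 50.5:5 51.0:6 51.5:0 52.0:1 52.5:0 53.0:0 53.5:0 54.0:1 54.5:0 55.0:2 55.5:3 56.0:6 56.5:8 57.0:33 57.5:40 58.0:43 58.5:12 59.0:18 59.5:18 60.0:15 60.5:17 61.0:20 61.5:36 62.0:28 62.5:15 63.0:15 63.5:9 64.0:12 64.5:20 65.0:23 65.5:25 66.0:26 66.5:21 67.0:10 67.5:23 68.0:13 68.5:22 69.0:31 69.5:20 70.0:21 70.5:18 71.0:16
```

View pics/last.png

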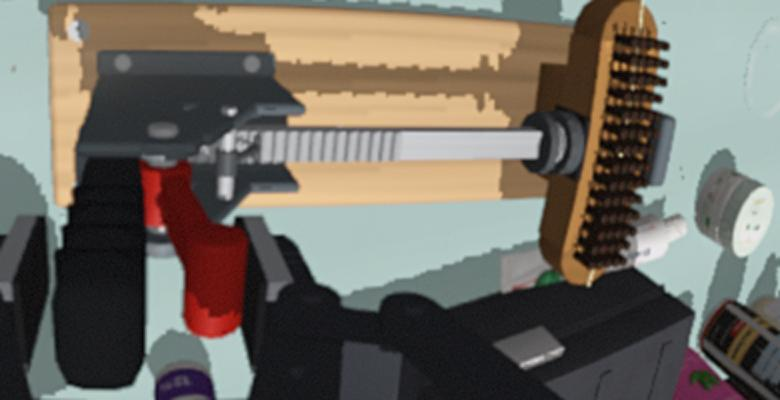

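The picture shows the brush pressed against the fixed jaw and the trigger half squeezed, with the fingers on the roll. Pad ≈ 3.4 mm by gap; about 1.5 mm more is needed.

Call:
move_arm --claw 42 --motion '[{"tx": 0, "ty": 0, "tz": 0, "ax": 0, "ay": 0, "az": 0}, {"tx": 0, "ty": 0, "tz": 0, "ax": 0, "ay": 0, "az": 0}, {"tx": 0, "ty": 0, "tz": 0, "ax": 0, "ay": 0, "az": 0}, {"tx": 0, "ty": 0, "tz": 0, "ax": 0, "ay": 0, "az": 0}, {"tx": 0, "ty": 0, "tz": 0, "ax": 0, "ay": 0, "az": 0}, {"tx": 0, "ty": 0, "tz": 0, "ax": 0, "ay": 0, "az": 0}]'

```text
time_s: 18.85
tcp_pos: [0.5351, -0.1651, 0.1539]
eef_rot: [0.195, 3.133, 0.009]
force: [1.3, 15.9, 13.0]
opening: 0.0423
```

```bash
python3 -c "
from h import *
gap()"
```

```text
t 18.85 tcp [ 0.5351 -0.1651  0.1539] xyaw 172.86 zax [ 0.003  0.006 -1.   ] F [ 1.3 15.9 13. ] op 0.0423
0.5mm bins: 38.0:7 38.5:5 39.0:6 39.5:8 40.0:7 40.5:8 41.0:6 41.5:7 42.0:4 42.5:7 43.0:9 43.5:5 44.0:5 44.5:9 45.0:8 45.5:10 46.0:23 46.5:80 47.0:91 47.5:82 48.0:32 48.5:14 49.0:8 49.5:15 50.0:14 50.5:13 51.0:14 51.5:5 52.0:2 52.5:1 53.0:0 53.5:0 54.0:0 54.5:0 55.0:1 55.5:2 56.0:4 56.5:10 57.0:19 57.5:38 58.0:27 58.5:30 59.0:19 59.5:16 60.0:16 60.5:21 61.0:25 61.5:20 62.0:23 62.5:12 63.0:17 63.5:14 64.0:10 64.5:17 65.0:18 65.5:32 66.0:28 66.5:16 67.0:17 67.5:15 68.0:18 68.5:22 69.0:34 69.5:21 70.0:23 70.5:12 71.0:12
```

The gap gives a pad of about 4.4 mm and the force rise (+9.6 N, /0.8/2.5) about 4.8 mm, so it is about half way. I'll let it settle, check that it holds, and hand in.

Call:
move_arm --motion '[{"tx": 0, "ty": 0, "tz": 0, "ax": 0, "ay": 0, "az": 0}, {"tx": 0, "ty": 0, "tz": 0, "ax": 0, "ay": 0, "az": 0}, {"tx": 0, "ty": 0, "tz": 0, "ax": 0, "ay": 0, "az": 0}, {"tx": 0, "ty": 0, "tz": 0, "ax": 0, "ay": 0, "az": 0}, {"tx": 0, "ty": 0, "tz": 0, "ax": 0, "ay": 0, "az": 0}]'

```text
time_s: 19.4
tcp_pos: [0.5351, -0.1652, 0.1539]
eef_rot: [0.195, 3.133, 0.009]
force: [1.1, 16.0, 12.7]
opening: 0.0421
```

```bash
python3 -c "
from h import *
gap()
s,c,W=wristcloud(); C=toclamp(W); x,y,z=C[...,0],C[...,1],C[...,2]
P=C[(z>62)&(z<110)&(abs(x)<90)&(y>72)&(y<109)]; print(cv2.minAreaRect(P[:,:2].astype(np.float32)))
print(manip.finish_job())"
```

```text
t 19.4 tcp [ 0.5351 -0.1652  0.1539] xyaw 172.86 zax [ 0.003  0.006 -1.   ] F [ 1.1 16.  12.7] op 0.0421
0.5mm bins: 38.0:6 38.5:4 39.0:7 39.5:4 40.0:9 40.5:6 41.0:11 41.5:3 42.0:9 42.5:7 43.0:6 43.5:4 44.0:10 44.5:4 45.0:7 45.5:11 46.0:29 46.5:75 47.0:97 47.5:66 48.0:35 48.5:15 49.0:13 49.5:11 50.0:14 50.5:14 51.0:10 51.5:12 52.0:0 52.5:2 53.0:0 53.5:0 54.0:0 54.5:0 55.0:1 55.5:1 56.0:3 56.5:11 57.0:20 57.5:32 58.0:38 58.5:22 59.0:23 59.5:14 60.0:13 60.5:20 61.0:16 61.5:32 62.0:22 62.5:20 63.0:12 63.5:9 64.0:13 64.5:15 65.0:21 65.5:38 66.0:26 66.5:20 67.0:14 67.5:17 68.0:23 68.5:17 69.0:27 69.5:20 70.0:26 70.5:14 71.0:15
((0.19905853271484375, 90.4323959350586), (141.97561645507812, 36.82429504394531), 0.016095107421278954)
the job is handed in; nothing more can be done
None
```

The brush is lying bristles up and crosswise on the rest, pressed against the fixed jaw. The job was handed in at about 19.5 s with the trigger still held squeezed. I let go of the brush before pumping, then gave three full strokes and one partial one.

Last checks:
- **Brush:** its centre is 0.2 mm off the middle of the rest along the clamp's x, and it lies straight.
- **Spring:** the three estimates differ a little, but all are near half way and none near the full 10 mm.
  - The gap between cup and flange gives about 4.4 mm squeezed in.
  - The rise in force gives about 4.8 mm.
  - The rougher absolute position of the bar gives about 6 mm, with about 2 mm of calibration error.
- **Hold:** the opening (42 mm), force (16 N) and gap stayed the same over the last half second before handing in.
- **Other things:** I never moved near the other items, but I did not measure them again at the end.

My first set of move calls was refused for missing keys, and nothing moved because of it.

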